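# Reload a water filter and lock its bayonet cap

## Task

Reload the countertop water filter: put the white filter disc into its open top first, then the black one on top of it, so that the sprung platform sinks under them. Then put the blue cap on with its lugs through the two slots, press it fully down, and turn it clockwise, about a quarter turn, up to its stop so that it is locked. Leave the mug, the pepper shaker and the bottle opener alone.

Things in the scene. Friction and masses are not known exactly. Their poses are not given: they have to be found in the camera images.
- filter_unit: Fixed countertop water filter: white upright cylinder, outer diameter 92 mm, height 98, on a grey foot of diameter 120, 8 high; origin at the centre of its underside, z up. A steel spout of 12 mm pipe sticks out to local -x, up to 81 from the axis, 32 to 68 above the worktop. Two bayonet slots in the top, on local +x and -x, are shown by blue marks on rim and wall.
- mouth (a point): Centre of the open top, at rim height, 98 mm above the unit's origin; axes as the unit's. Bore diameter 62 mm. A steel flange 7 thick at the rim has two slots 17 wide on local +x and -x, reaching to radius 38. Below it (z -16 to -7, to radius 38.5) the cap's lugs turn clockwise seen from above, from the slots to stops 75 degrees (1.3 rad) on; counterclockwise is blocked.
- platform (a joint): Orange sprung platform in the bore, diameter 58 mm: metres sunk below its highest place, greatest 0.074. At 0 its top is 10 mm below the rim. Spring 75 N/m, no preload: under its own weight one disc makes it sink 24 to 30 mm, about the disc's height, two discs 47 to 60 mm; with the cap fully down on both it reads about 0.070.
- white_disc: White ceramic filter disc, diameter 56, height 26, about 0.2 kg, loose, lying flat; origin at the centre of its underside, z up.
- black_disc: Black carbon filter disc, the same size and weight as the white one; origin at the centre of its underside, z up.
- cap: Blue bayonet cap, 0.05 kg, loose, standing on its grey plug (diameter 58 mm, z 0 to 28); origin at the centre of the plug's underside, z up. Flange of diameter 84, z 28 to 34. On it a grip bar along local x, 56 long, 16 wide, z 34 to 60. Two lugs under the bar's ends, on local +x and -x, stick out to radius 36, 12 wide, z 14 to 19. Looks and fits the same after a half turn.
- cap_flange (a point): Centre of the underside of the cap's flange, on the cap's axis, 28 mm above the cap's origin. Fully down it lies on the rim, at point mouth, and the plug has pushed the pile down. Pressing it down takes under 3 N. Locked and let go, the spring lifts the cap at most 2 mm; not locked, the spring pushes it up farther (2 to 10 mm).
- mug_navy: Bystander: cream mug with a small leaf pattern, 92 x 127 x 95, standing on the worktop; origin at the centre of its underside.
- shaker_pepper: Bystander: pepper shaker with a grey cap, diameter 44, height 90; origin at the centre of its underside.
- opener: Bystander: bottle opener with a yellow handle, 174 long, 41 wide, 20 high, lying flat; origin at the centre of its underside.
Mind the look-alikes: they are no part of the job. What is shaped like the white_disc but pink is not meant.

How it is judged (in metres and radians):
On the way, in this order (a step that is already met when the one before it is completed fails the run):
1. the white disc lies in the bore and the platform has sunk under it (horizontal distance between white_disc and filter_unit below 0.006 m and z of white_disc in the frame of filter_unit below 0.08 m and value of joint platform above 0.012 m), for 0.2 s.
2. the black disc lies in the bore on the white one and the platform has sunk further (horizontal distance between each of white_disc, black_disc and filter_unit below 0.006 m and z of white_disc in the frame of filter_unit below 0.066 m and z of black_disc in the frame of filter_unit below 0.084 m), for 0.2 s.
3. the cap is pressed down with its lugs through the slots (z of cap in the frame of filter_unit below 0.076 m and horizontal distance between cap and filter_unit below 0.004 m), for 0.1 s.
4. the cap is turned clockwise and locked (all of step 3 and angle between the x axis of cap and the x axis of filter_unit, either way round above 1.1 rad), for 0.2 s.
At the end, for the whole second after the job is handed in: Cap locked: within 4 mm of the axis, at most 6 mm short of fully down, turned over 63 degrees from the slots, at rest. Under it in the bore, within 6 mm of the axis: white disc at the bottom (underside below 30 mm), black on it (36 to 56 mm above the unit's origin); platform over 58 mm down (all of step 4 and horizontal distance between each of white_disc, black_disc and filter_unit below 0.006 m and z of white_disc in the frame of filter_unit below 0.03 m and z of black_disc in the frame of filter_unit between 0.036 and 0.056 m and value of joint platform above 0.058 m and linear speed of cap below 0.02 m/s); the robot touches nothing.
It fails at once if the mug, the pepper shaker or the opener is moved more than 3 cm or tipped over (distance of any of mug_navy, shaker_pepper, opener from where it was at the start of the episode above 0.03 m or angle between any of mug_navy, shaker_pepper's own z axis and vertical above 0.5 rad).
It also fails if it takes over 72 s, if anything falls off the work surface, if the arm or the gripper's body presses on something with over 40 N, if the wrist force passes 120 N, or if a joint passes its speed limit or range.

## Robot

A 7-joint arm with a two-finger parallel gripper is mounted at the origin on a cart in front of the work surface, level with it; the furniture and walls round the work are solid. World frame = base frame: x ahead of the robot, y to its left, z up, the work surface at z = 0. Lengths are in mm, angles in rad, forces in N, time in s.
With the tool pointing down it reaches from about 400 to 875 mm from the base axis. Payload 4.4 kg.
Tool frame: the origin (TCP) lies between the finger pads; the fingertips stand 22 mm ahead of it and the grasp point (between the pads) lies 3 mm ahead of it; z points along the fingers, y is the line along which they close (so a half turn about z gives the same grasp; the last joint's range is limited). The gripper opens to 85 mm and grips with 20 to 120 N. Pads are 22 mm wide; open, the fingers measure 114 mm over their backs; the gripper's body (76 mm by 85 mm) begins 54 mm behind the grasp point. The pads swing forward as they close: fully open they stand 13 mm farther back than shut.
Start: joints at [1.255, 0.628, 0.038, 1.517, -0.027, 0.996, -0.02], TCP at [160.713, -629.832, 253.313] pointing down, gripper open.
Joint ranges: [-3.06, 3.06], [-0.37, 2.12], [-1.25, 1.32], [0.18, 2.47], [-1.1, 4.24], [0.23, 1.98], [-2.94, 2.94]. Speed limits (rad/s): [2.57, 2.57, 3.14, 3.14, 3.14, 3.14, 3.14].

## Interface

Orientations are given as [roll, pitch, yaw] about the fixed x, y, z axes, in that order (R = Rz(yaw) Ry(pitch) Rx(roll)).
In Python, from cell import ctrl gives the robot as it stands.
- The arm moves only by the tool step_arm, never from a script. Its argument "plan" is a list of rows, each an object of numbers: "dx", "dy", "dz": the shift along the tool's x, y, z scaled (see below); "ax", "ay", "az": the turn, a rotation vector about the tool's x, y, z scaled (see below); "gripper": the opening, from 0 (shut) to 1 (fully open). A call has 1 to 20 rows; each row shifts and turns the commanded pose from where the row before left it, along the tool's axes as they then stand; what a row does not reach is not made up. The controller multiplies each number of a shift by 0.3 m and each number of a turn by 90 degrees. A row lasts 1/8 s, in which the tool goes at most 62.5 mm and 10.7 degrees, less where a joint would pass 70% of its speed; a pose out of reach is approached as far as the arm can. A call with a number of a shift or a turn outside -1 to 1 is refused whole. A call with a gripper value outside its range is refused whole. The fingers move at their own pace and stop on an object; the grip force is fixed at half the most. Time passes only in rows, so rows that do not move let the fingers close. It gives the time, the measured TCP pose, the force, the opening and the grip force at its end, in the units of the state.
- ctrl.read_state(): the state, without advancing time (a new reading comes with each control period).
- ctrl.get_image(name): name is "scene" or "side" or "wrist"; returns a dict with "color" (420x560x3 uint8, red, green, blue), "range_z" (420x560 float32, mm along the optical axis (not along the pixel's ray), 0 where there is no reading), "fx", "fy", "cx", "cy" (pixels), "T" (4x4, takes a point from camera to world coordinates); the wrist camera has in their place "T_tool_cam" (4x4, takes a point from camera to tool coordinates, whose origin is the TCP and whose axes are the flange's). Camera axes: x right, y down, z forward; pixel columns grow to the right and rows downward; lengths in mm; the calibration is good to about 2 mm. The wrist camera is an equidistant fisheye: a pixel r from the principal point sees the ray r / f radians off the axis. A picture is of the moment at which its call begins: read the wrist's pose just before it.
- ctrl.finish_job(): hands the job in; it is judged then, once.
The state is a dict: "clock": time; "qpos": joint angles; "qd": joint speeds; "tau": joint torques, N m; "eef_pos": TCP position; "tool_rot": TCP orientation; "force": force on the tool from outside, world axes, zero at the start; "torque": the same for the moment, N m; "width": finger opening in mm; "gripper_force": force on a finger pad.
Only numpy, scipy, OpenCV 4.12 (cv2) and the standard library are available. Lean on these libraries where they do the work, as an engineer would, in place of code of your own. Each camera call takes 0.05 s, during which the arm holds its last target. There are 200 camera calls.

## Working session

There is one attempt and no reset: what is moved stays moved. The work goes in short steps, Python scripts to look and compute and a tool call to move; the robot and the scene stay as the last step left them, time stands still between calls to the robot, and variables do not carry over. Pictures are saved under pics/ and viewed, at most 10 in all, crops included, and the job is handed in when it is done.

Besides the shell and the picture viewer there is one more tool, called after ">>>" as a command line: name --argument value ..., lists and objects as JSON in quotes. step_arm: Moves the arm, as the interface text tells. Shifts and turns lie within -1 to 1; 1 stands for 0.3 m of shift or 90 degrees of turn. Its arguments: {"type":"object","properties":{"plan":{"type":"array"}},"required":["plan"]}

```bash
mkdir -p pics; ls; python3 - <<'E'
from cell import ctrl
import cv2,numpy as np
s=ctrl.read_state();print(s)
for n in("scene","side"):
    im=ctrl.get_image(n);np.savez(f"pics/{n}.npz",**im);cv2.imwrite(f"pics/{n}.png",im["color"][:,:,::-1])
    print(n,im["fx"],im["cx"],im["cy"],im["T"])
E
```

```text
pics
{'clock': 0.0, 'qpos': array([ 1.25521239,  0.62933993,  0.03845532,  1.51837435, -0.02700349,
        0.99632846, -0.01998163]), 'qd': array([ 3.73314363e-04, -9.78197504e-05, -8.00677896e-04,  7.54040223e-04,
        1.12984825e-03, -1.92163120e-04, -2.96509901e-04]), 'tau': array([ 4.65068820e-05, -5.63396502e+01,  1.22588620e+00, -1.93446887e+01,
        1.08568932e-02,  1.04483348e-02,  4.03849540e-06]), 'eef_pos': array([ 160.55086676, -629.24460683,  252.3912998 ]), 'tool_rot': array([-3.13966119e+00,  3.04574240e-05,  2.49789484e-01]), 'force': array([ 0.24769913, -0.61417568, -0.00933362]), 'torque': array([-0.00340237,  0.00492973,  0.03717918]), 'gripper_force': 0.0, 'width': 85.47982139894329}
scene 540.6054415776803 283.6789207591529 206.16974384264046 [[ 9.35998174e-01 -1.99949492e-01  2.89702638e-01  2.00599754e+02]
 [-3.51302520e-01 -5.82578373e-01  7.32931770e-01 -9.04087207e+02]
 [ 2.22251568e-02 -7.87796065e-01 -6.15535054e-01  8.37918575e+02]
 [ 0.00000000e+00  0.00000000e+00  0.00000000e+00  1.00000000e+00]]
side 457.0587039681852 278.3190458397538 211.36130883991672 [[-2.39022612e-01 -5.77194070e-01  7.80842620e-01 -3.19233162e+02]
 [-9.70995060e-01  1.47100808e-01 -1.88493888e-01  1.80690830e+02]
 [-6.06502581e-03 -8.03248628e-01 -5.95613010e-01  7.59463197e+02]
 [ 0.00000000e+00  0.00000000e+00  0.00000000e+00  1.00000000e+00]]
```

View pics/scene.png

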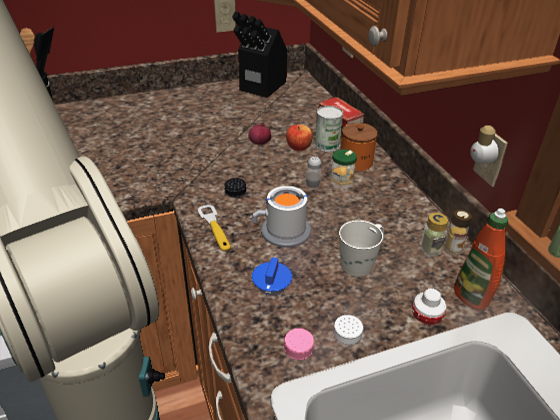

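View pics/side.png

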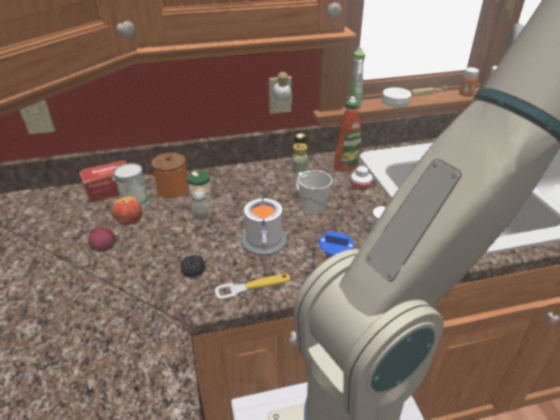

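The scene view shows the white disc at (348,328), a pink look-alike at (299,343), the black disc at (235,187), the cap at (272,276), the filter at (287,213) with its spout to the left, the opener at (215,228), the mug at (358,248) and the shaker at (314,172). The side view shows the filter at (264,225), the black disc at (193,265) and the cap at (337,244). The white disc is partly hidden there.

```bash
cat > h.py <<'E'
import numpy as np,cv2
def load(n): return dict(np.load(f"pics/{n}.npz"))
def rays(im,uv):
    uv=np.atleast_2d(uv).astype(float)
    d=np.c_[(uv[:,0]-im["cx"])/im["fx"],(uv[:,1]-im["cy"])/im["fy"],np.ones(len(uv))]
    return d@im["T"][:3,:3].T, im["T"][:3,3]
def onplane(im,uv,z):
    d,o=rays(im,uv); return o+d*((z-o[2])/d[:,2])[:,None]
def cloud(im,mask):
    v,u=np.nonzero(mask&(im["range_z"]>0)); d,o=rays(im,np.c_[u,v]); return o+d*im["range_z"][v,u][:,None],np.c_[u,v]
def box(im,u0,u1,v0,v1):
    m=np.zeros(im["color"].shape[:2],bool);m[v0:v1,u0:u1]=1;return m
def hsv(im): return cv2.cvtColor(im["color"],cv2.COLOR_RGB2HSV).astype(int)
def circ(P):
    A=np.c_[2*P[:,:2],np.ones(len(P))];s=np.linalg.lstsq(A,(P[:,:2]**2).sum(1),rcond=None)[0]
    return s[:2],np.sqrt(s[2]+s[0]**2+s[1]**2)
def hull_circ(P):
    h=cv2.convexHull(P[:,:2].astype(np.float32))[:,0]; return cv2.minEnclosingCircle(h), circ(h)
E
python3 - <<'E'
from h import *
B={"scene":dict(white=(328,368,310,348),pink=(280,318,325,362),black=(220,250,174,200),cap=(245,300,250,298),filt=(250,318,180,245),mug=(330,390,218,278),shaker=(302,326,150,190)),
"side":dict(black=(175,210,250,282),cap=(315,360,225,258),filt=(235,295,195,252))}
for n in B:
    im=load(n);H=hsv(im)
    for k,b in B[n].items():
        P,uv=cloud(im,box(im,*b)); hh=P[:,2]
        lo,hi=dict(white=(20,32),pink=(20,32),black=(20,32),cap=(28,40),filt=(92,104),mug=(85,105),shaker=(10,95))[k]
        s=(hh>lo)&(hh<hi);Q=P[s]
        (c,r),(c2,r2)=hull_circ(Q)
        print(n,k,"n",s.sum(),"zmed %.1f"%np.median(Q[:,2]),"minenc",np.round(c,1),round(r,1),"fit",np.round(c2,1),round(r2,1))
    # blue
    m=(H[...,0]>100)&(H[...,0]<130)&(H[...,1]>120)&(H[...,2]>60)
    for k in("filt","cap"):
        P,uv=cloud(im,m&box(im,*B[n][k]))
        nl,lab,st,ce=cv2.connectedComponentsWithStats((m&box(im,*B[n][k])).astype(np.uint8))
        print(k,[(st[i].tolist(),ce[i].round(1).tolist()) for i in range(1,nl)])
        if k=="cap":
            Q=P[P[:,2]>50][:,:2]; (cc,wh,a)=cv2.minAreaRect(Q.astype(np.float32)); print("bar",len(Q),np.round(cc,1),np.round(wh,1),a)
        else:
            for p,q in zip(P,uv):
                if p[2]>90 : print(q,p.round(0),end=";")
            print()
E
python3 -c "
import cv2
a=cv2.imread('pics/scene.png')[170:305,225:315];b=cv2.imread('pics/side.png')[185:285,170:370]
a=cv2.resize(a,None,fx=4,fy=4,interpolation=3);b=cv2.resize(b,None,fx=2,fy=2,interpolation=3)
import numpy as np
c=np.zeros((540,780,3),np.uint8);c[:540,:360]=a;c[:200,365:765]=b;cv2.imwrite('pics/c1.png',c)"
```

```text
scene white n 543 zmed 24.5 minenc [ 569.4 -323.8] 28.2 fit [ 569.3 -323.7] 27.6
scene pink n 590 zmed 24.4 minenc [ 469.1 -323.5] 29.1 fit [ 467.9 -322.6] 27.8
scene black n 227 zmed 23.8 minenc [496.5 191.7] 29.8 fit [496.6 192.2] 28.3
scene cap n 762 zmed 32.5 minenc [ 474.1 -156.1] 43.6 fit [ 473.3 -156. ] 42.7
scene filt n 488 zmed 96.2 minenc [566.1   5.6] 48.0 fit [566.3   5.3] 46.4
scene mug n 354 zmed 90.4 minenc [ 677.3 -162.1] 53.2 fit [ 671.7 -159.2] 47.6
scene shaker n 408 zmed 50.8 minenc [696.9 147.2] 22.8 fit [696.4 146.5] 20.3
filt [([304, 195, 3, 2, 4], [305.2, 195.5]), ([267, 198, 3, 3, 5], [268.0, 199.0])]
[305 195] [609.  -1.  98.];[304 196] [606.  -2.  97.];[306 196] [611.  -4.  97.];[269 198] [528.  17.  97.];[267 199] [523.  16.  96.];[268 199] [525.  14.  97.];[269 199] [528.  15.  95.];[267 200] [522.  12.  97.];
cap [([251, 258, 41, 34, 959], [271.6, 275.6])]
bar 177 [ 473.6 -155.8] [58.8 16. ] 57.39067077636719
side black n 335 zmed 26.0 minenc [495.1 193.2] 29.0 fit [495.4 193.7] 27.7
side cap n 360 zmed 34.4 minenc [ 471.4 -155.8] 43.0 fit [ 471.2 -154.9] 41.7
side filt n 439 zmed 97.8 minenc [564.8   6.8] 48.1 fit [565.    6.3] 46.6
filt []

cap [([320, 232, 33, 23, 523], [335.2, 242.5])]
bar 158 [ 470.8 -155.1] [55. 21.] 54.593631744384766
```

View pics/c1.png

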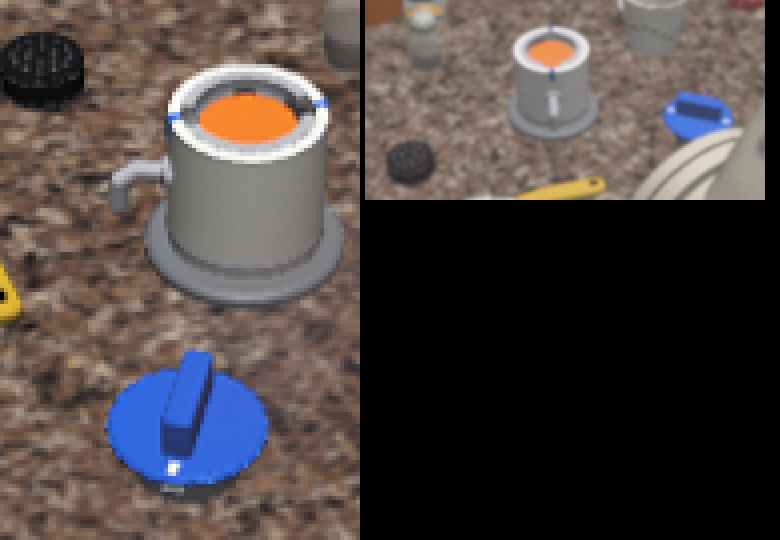

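The crop confirms the blue slot marks at image left and right of the rim, about -11° in world, and the cap's bar at about 57°. The depth fits agree with the given sizes, so I move above the white disc.

>>> step_arm --plan '[{"dx": 0.131,"dy": -0.054,"dz": 0.014},{"dx": 0.131,"dy": -0.054,"dz": 0.014},{"dx": 0.131,"dy": -0.054,"dz": 0.014},{"dx": 0.131,"dy": -0.054,"dz": 0.014},{"dx": 0.131,"dy": -0.054,"dz": 0.014},{"dx": 0.131,"dy": -0.054,"dz": 0.014},{"dx": 0.131,"dy": -0.054,"dz": 0.014},{"dx": 0.131,"dy": -0.054,"dz": 0.014},{"dx": 0.131,"dy": -0.054,"dz": 0.014},{"dx": 0.131,"dy": -0.054,"dz": 0.014},{"dx": 0.131,"dy": -0.054,"dz": 0.014},{"dx": 0.131,"dy": -0.054,"dz": 0.014},{},{}]'

```text
invalid input
```

```bash
cat >> h.py <<'E'
from scipy.spatial.transform import Rotation as Rot
def snap(name):
    from cell import ctrl
    s=ctrl.read_state(); im=ctrl.get_image("wrist"); im["p"]=s["eef_pos"]; im["rpy"]=s["tool_rot"]
    np.savez(f"pics/{name}.npz",**im); cv2.imwrite(f"pics/{name}.png",im["color"][:,:,::-1]); return s,im
def wrays(im,uv):
    uv=np.atleast_2d(uv).astype(float); x=(uv-[im["cx"],im["cy"]])/[im["fx"],im["fy"]]
    r=np.linalg.norm(x,axis=1)+1e-9; d=np.c_[x*(np.sin(r)/r)[:,None],np.cos(r)]
    T=np.eye(4);T[:3,:3]=Rot.from_euler("xyz",im["rpy"]).as_matrix();T[:3,3]=im["p"]; T=T@im["T_tool_cam"]
    return d,T
def wplane(im,uv,z):
    d,T=wrays(im,uv); w=d@T[:3,:3].T; o=T[:3,3]; return o+w*((z-o[2])/w[:,2])[:,None]
def wcloud(im):
    v,u=np.indices(im["range_z"].shape); uv=np.c_[u.ravel(),v.ravel()]
    d,T=wrays(im,uv); k=(im["range_z"].ravel()>0)&(d[:,2]>.1)
    P=d[k]*(im["range_z"].ravel()[k]/d[k,2])[:,None]; return P@T[:3,:3].T+T[:3,3],uv[k]
def top(im,c,R,lo,hi):
    P,uv=wcloud(im); s=(np.hypot(*(P[:,:2]-c).T)<R)&(P[:,2]>lo)&(P[:,2]<hi); return P[s],uv[s]
def go(s,x,y,z,yaw):
    "total move in tool units from state s"
    R=Rot.from_euler("xyz",s["tool_rot"]).as_matrix(); d=R.T@(np.array([x,y,z])-s["eef_pos"])/300
    return d.round(4),"az %.4f"%(-(yaw-s["tool_rot"][2])/(np.pi/2))
E
python3 - <<'E'
from h import *
s,im=snap("w1"); print(s["clock"],s["eef_pos"],s["tool_rot"],s["qpos"],s["force"],im["fx"],im["cx"],im["cy"],im["T_tool_cam"].round(3))
for n,c,lo,hi in(("white",(569,-324),18,34),("pink",(468,-323),18,34),("cap",(472.5,-155.5),27,40)):
    Q,uv=top(im,np.array(c),50,lo,hi); print(n,len(Q),np.median(Q[:,2]) if len(Q) else 0, hull_circ(Q) if len(Q)>5 else 0)
o=load("scene");H=hsv(o);m=(H[...,0]>18)&(H[...,0]<32)&(H[...,1]>150)&box(o,195,235,200,255)
P,_=cloud(o,m);print("opener handle",P.min(0),P.max(0))
P,_=cloud(o,box(o,195,235,200,255));P=P[P[:,2]>8];print(P.min(0),P.max(0))
E
```

```text
0.1 [ 160.57072571 -629.32704985  252.48356155] [-3.13989548e+00  3.86036045e-05  2.49768453e-01] [ 1.25520301  0.62926193  0.03846896  1.51824462 -0.02699128  0.99630235
 -0.0200106 ] [-0.58845027  0.45978793  0.43492058] 325.19226210127806 275.6093870878212 207.63511219965304 [[ 1.0000e-03 -9.6300e-01 -2.6800e-01  6.7816e+01]
 [ 1.0000e+00  1.0000e-03  0.0000e+00  1.2100e-01]
 [ 0.0000e+00 -2.6800e-01  9.6300e-01 -1.2145e+02]
 [ 0.0000e+00  0.0000e+00  0.0000e+00  1.0000e+00]]
white 0 0 0
pink 0 0 0
cap 0 0 0
opener handle [398.30814416 -22.66236147  -5.73265241] [427.65918094  89.54940876  18.50238489]
[386.21082379 -22.66236147   8.01426009] [424.89437935 149.43313572  18.50238489]
```

View pics/w1.png

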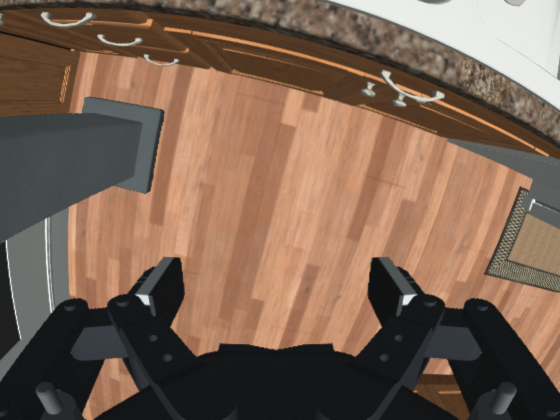

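The move was refused and the arm is still at its start; the picture shows only floor, with the fingers at (165,290) and (390,290). I'll give every key in each row.

>>> step_arm --plan '[{"dx": 0.131,"dy": -0.054,"dz": 0.014,"ax": 0,"ay": 0,"az": 0,"gripper": 1},{"dx": 0.131,"dy": -0.054,"dz": 0.014,"ax": 0,"ay": 0,"az": 0,"gripper": 1},{"dx": 0.131,"dy": -0.054,"dz": 0.014,"ax": 0,"ay": 0,"az": 0,"gripper": 1},{"dx": 0.131,"dy": -0.054,"dz": 0.014,"ax": 0,"ay": 0,"az": 0,"gripper": 1},{"dx": 0.131,"dy": -0.054,"dz": 0.014,"ax": 0,"ay": 0,"az": 0,"gripper": 1},{"dx": 0.131,"dy": -0.054,"dz": 0.014,"ax": 0,"ay": 0,"az": 0,"gripper": 1},{"dx": 0.131,"dy": -0.054,"dz": 0.014,"ax": 0,"ay": 0,"az": 0,"gripper": 1},{"dx": 0.131,"dy": -0.054,"dz": 0.014,"ax": 0,"ay": 0,"az": 0,"gripper": 1},{"dx": 0.131,"dy": -0.054,"dz": 0.014,"ax": 0,"ay": 0,"az": 0,"gripper": 1},{"dx": 0.131,"dy": -0.054,"dz": 0.014,"ax": 0,"ay": 0,"az": 0,"gripper": 1},{"dx": 0.131,"dy": -0.054,"dz": 0.014,"ax": 0,"ay": 0,"az": 0,"gripper": 1},{"dx": 0.131,"dy": -0.054,"dz": 0.014,"ax": 0,"ay": 0,"az": 0,"gripper": 1},{"dx": 0,"dy": 0,"dz": 0,"ax": 0,"ay": 0,"az": 0,"gripper": 1},{"dx": 0,"dy": 0,"dz": 0,"ax": 0,"ay": 0,"az": 0,"gripper": 1}]'

```text
clock: 1.9
eef_pos: [568.9, -325.4, 202.5]
tool_rot: [3.142, 0.002, 0.25]
force: [-0.3, -0.7, -0.9]
width: 84.9
gripper_force: 0.0
```

```bash
python3 - <<'E'
from h import *
s,im=snap("w2"); print(s["clock"],s["eef_pos"],s["tool_rot"],s["qpos"])
for n,c,lo,hi in(("white",(569,-324),18,34),("pink",(468,-323),18,34),("cap",(472.5,-155.5),27,40),("filt",(565,6),85,105)):
    Q,uv=top(im,np.array(c),50,lo,hi); print(n,len(Q),np.median(Q[:,2]) if len(Q) else 0, hull_circ(Q) if len(Q)>5 else 0)
    if n=="white":
        h=cv2.convexHull(uv.astype(np.float32))[:,0]; print("plane26",circ(wplane(im,h,26)),uv.mean(0))
print(go(s,569,-324,33,s["tool_rot"][2]))
E
```

```text
1.9 [ 568.86398582 -325.35140441  202.51921352] [3.14150181e+00 1.51290611e-03 2.49660843e-01] [ 0.44706544  0.68996421  0.04994119  1.55257174 -0.03915879  0.90110398
 -0.8111905 ]
white 2706 26.719960542251556 (((570.0944213867188, -322.3922424316406), 28.415328979492188), (array([ 570.29845088, -322.12077238]), np.float64(27.903081145868107)))
plane26 (array([ 570.66580968, -322.03944027]), np.float64(27.880382567950225)) [272.54249815 188.64597191]
pink 2005 26.644685472276933 (((468.7411804199219, -320.6897277832031), 28.263164520263672), (array([ 469.0570436 , -321.05172549]), np.float64(27.449404162774655)))
cap 2517 34.68268831057367 (((473.7998962402344, -155.15997314453125), 43.11867141723633), (array([ 473.58065704, -155.19905715]), np.float64(42.486670747311734)))
filt 0 0 0
(array([ 0.0024, -0.0043,  0.5651]), 'az -0.0000')
```

View pics/w2.png

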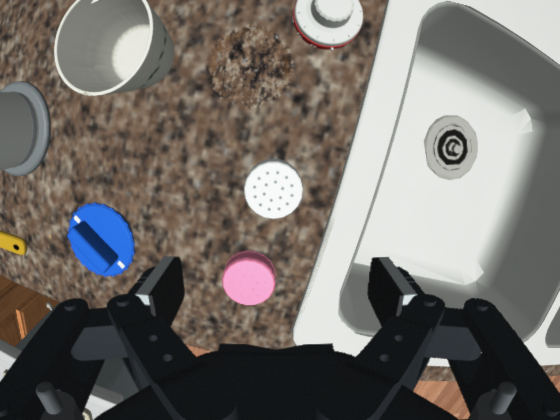

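The wrist view shows the white disc at (272,188), the pink one at (249,278) and the cap at (101,240). The wrist estimate agrees with the scene view to 2 mm. Grasping.

>>> step_arm --plan '[{"dx": 0.0057,"dy": -0.0073,"dz": 0.12,"ax": 0,"ay": 0,"az": 0,"gripper": 1},{"dx": 0,"dy": 0,"dz": 0.15,"ax": 0,"ay": 0,"az": 0,"gripper": 1},{"dx": 0,"dy": 0,"dz": 0.15,"ax": 0,"ay": 0,"az": 0,"gripper": 1},{"dx": 0,"dy": 0,"dz": 0.1,"ax": 0,"ay": 0,"az": 0,"gripper": 1},{"dx": 0,"dy": 0,"dz": 0.045,"ax": 0,"ay": 0,"az": 0,"gripper": 1},{"dx": 0,"dy": 0,"dz": 0,"ax": 0,"ay": 0,"az": 0,"gripper": 1},{"dx": 0,"dy": 0,"dz": 0,"ax": 0,"ay": 0,"az": 0,"gripper": 0.5},{"dx": 0,"dy": 0,"dz": 0,"ax": 0,"ay": 0,"az": 0,"gripper": 0.3},{"dx": 0,"dy": 0,"dz": 0,"ax": 0,"ay": 0,"az": 0,"gripper": 0.3},{"dx": 0,"dy": 0,"dz": 0,"ax": 0,"ay": 0,"az": 0,"gripper": 0.3},{"dx": 0,"dy": 0,"dz": 0,"ax": 0,"ay": 0,"az": 0,"gripper": 0.3}]'

```text
clock: 3.32
eef_pos: [571.6, -322.9, 35.9]
tool_rot: [3.14, -0.002, 0.25]
force: [-1.7, 1.0, 8.6]
width: 52.6
gripper_force: 61.1
```

>>> step_arm --plan '[{"dx": 0,"dy": 0,"dz": -0.05,"ax": 0,"ay": 0,"az": 0,"gripper": 0.3},{"dx": 0,"dy": 0,"dz": -0.1,"ax": 0,"ay": 0,"az": 0,"gripper": 0.3},{"dx": 0,"dy": 0,"dz": -0.15,"ax": 0,"ay": 0,"az": 0,"gripper": 0.3},{"dx": 0,"dy": 0,"dz": -0.15,"ax": 0,"ay": 0,"az": 0,"gripper": 0.3},{"dx": 0,"dy": 0,"dz": -0.1,"ax": 0,"ay": 0,"az": 0,"gripper": 0.3},{"dx": 0,"dy": 0,"dz": 0,"ax": 0,"ay": 0,"az": 0,"gripper": 0.3}]'

```text
clock: 4.08
eef_pos: [572.4, -323.3, 202.2]
tool_rot: [3.137, -0.005, 0.25]
force: [-0.0, -0.4, -2.1]
width: 52.5
gripper_force: 63.4
```

```bash
python3 - <<'E'
from h import *
s,im=snap("w3"); print(s["clock"],s["eef_pos"],s["tool_rot"],s["force"],s["width"])
P,uv=wcloud(im)
R=Rot.from_euler("xyz",s["tool_rot"]).as_matrix(); L=(P-s["eef_pos"])@R
k=(np.abs(L[:,0])<45)&(np.abs(L[:,1])<32)&(L[:,2]>-15)&(L[:,2]<60)
c=im["color"][uv[:,1],uv[:,0]].astype(int); k&=c.min(1)>110
print(k.sum(),np.percentile(L[k],[1,50,99],axis=0).round(1)); 
zt=np.median(L[k,2]);q=k&(np.abs(L[:,2]-zt)<4); print(zt,circ(cv2.convexHull(L[q][:,:2].astype(np.float32))[:,0]))
E
```

```text
4.075 [ 572.361105   -323.26068652  202.24672027] [ 3.13698189 -0.00512267  0.24973171] [-0.01627229 -0.39887777 -2.127483  ] 52.45169111084566
10035 [[-26.1 -24.9   7.9]
 [  1.9   0.3   9.2]
 [ 24.9  25.6  12.2]]
9.24835119823463 (array([-0.78393951,  0.98088088]), np.float64(27.835316148188273))
```

View pics/w3.png

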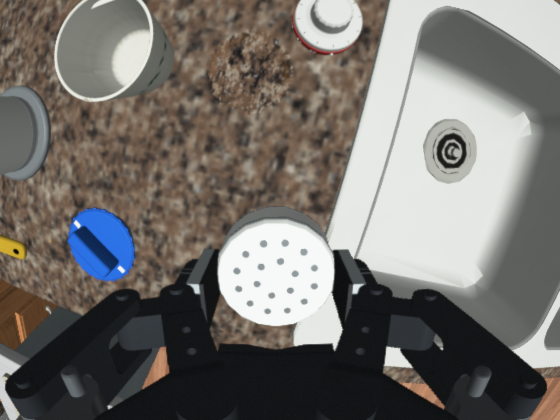

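The disc is held centred at (277,268), level between the pads, to within 1 mm of the tool axis. I go to a spot from which the wrist sees the filter mouth.

>>> step_arm --plan '[{"dx": -0.0125,"dy": -0.08,"dz": -0.0075,"ax": 0,"ay": 0,"az": 0,"gripper": 0.3},{"dx": -0.0125,"dy": -0.12,"dz": -0.0075,"ax": 0,"ay": 0,"az": 0,"gripper": 0.3},{"dx": -0.0125,"dy": -0.13,"dz": -0.0075,"ax": 0,"ay": 0,"az": 0,"gripper": 0.3},{"dx": -0.0125,"dy": -0.13,"dz": -0.0075,"ax": 0,"ay": 0,"az": 0,"gripper": 0.3},{"dx": -0.0125,"dy": -0.13,"dz": -0.0075,"ax": 0,"ay": 0,"az": 0,"gripper": 0.3},{"dx": -0.0125,"dy": -0.13,"dz": -0.0075,"ax": 0,"ay": 0,"az": 0,"gripper": 0.3},{"dx": -0.0125,"dy": -0.13,"dz": -0.0075,"ax": 0,"ay": 0,"az": 0,"gripper": 0.3},{"dx": -0.0125,"dy": -0.12,"dz": -0.0075,"ax": 0,"ay": 0,"az": 0,"gripper": 0.3},{"dx": -0.0125,"dy": -0.1,"dz": -0.0075,"ax": 0,"ay": 0,"az": 0,"gripper": 0.3},{"dx": 0,"dy": 0,"dz": 0,"ax": 0,"ay": 0,"az": 0,"gripper": 0.3},{"dx": 0,"dy": 0,"dz": 0,"ax": 0,"ay": 0,"az": 0,"gripper": 0.3}]'

```text
clock: 5.5
eef_pos: [458.4, -20.2, 218.0]
tool_rot: [3.141, 0.001, 0.25]
force: [0.7, -0.1, -1.6]
width: 52.7
gripper_force: 63.4
```

```bash
python3 - <<'E'
from h import *
s,im=snap("w4"); print(s["clock"],s["eef_pos"],s["tool_rot"],s["qpos"].round(2))
P,uv=wcloud(im); c0=np.array((565.5,6))
Q,q=top(im,c0,60,90,106); print(len(Q),np.median(Q[:,2]),hull_circ(Q))
h=cv2.convexHull(q.astype(np.float32))[:,0]; print("plane98",circ(wplane(im,h,98)))
c=circ(wplane(im,h,98))[0]
H=hsv(im); m=(H[...,0]>100)&(H[...,0]<130)&(H[...,1]>100)&(H[...,2]>50)
v,u=np.nonzero(m); W=wplane(im,np.c_[u,v],98); k=(np.abs(np.hypot(*(W[:,:2]-c).T)-42)<6); print("blue",k.sum())
r=W[k,:2]-c; a=np.arctan2(r[:,1],r[:,0])
for s_ in(np.abs(a)<1,np.abs(a)>2): print(s_.sum(), r[s_].mean(0), np.degrees(np.arctan2(*r[s_].mean(0)[::-1])))
m2=(H[...,0]>5)&(H[...,0]<18)&(H[...,1]>180)&(H[...,2]>150)
v,u=np.nonzero(m2); W=wplane(im,np.c_[u,v],88); k=np.hypot(*(W[:,:2]-c).T)<40
print("platform",k.sum(),cv2.minEnclosingCircle(W[k,:2].astype(np.float32)))
print(go(s,*c,150,s["tool_rot"][2]))
E
```

```text
5.5 [458.37070042 -20.15460698 218.03618861] [3.14135246e+00 1.26031939e-03 2.49577832e-01] [-0.06  0.41  0.06  2.07 -0.04  0.66 -1.3 ]
6163 98.82659440432121 (((567.4367065429688, 7.583357810974121), 46.77458953857422), (array([567.01295627,   7.04488262]), np.float64(45.769134464220706)))
plane98 (array([566.9864382 ,   7.03501921]), np.float64(45.726416779566726))
blue 144
67 [42.45655362 -7.91564951] -10.561037907183724
77 [-41.79155043   7.92408551] 169.26361496289664
platform 4209 ((567.2555541992188, 7.069907188415527), 28.810462951660156)
(array([0.3735, 0.0015, 0.2263]), 'az -0.0000')
```

View pics/w4.png

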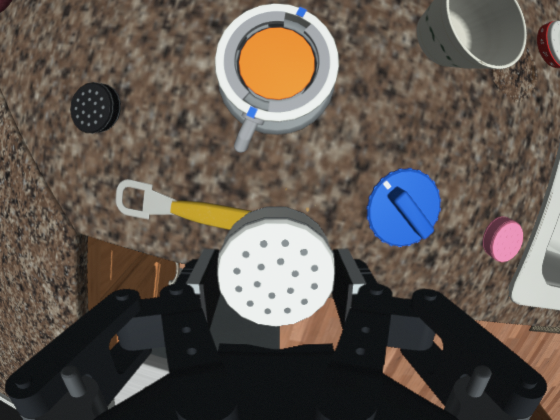

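The wrist view shows the mouth at (277,65) with blue marks at (301,14) and (252,112), and the platform in the middle. The fits agree: radius 45.7 for 46 and height 98.8 for 98. Moving above it.

>>> step_arm --plan '[{"dx": 0.06,"dy": 0,"dz": 0.01,"ax": 0,"ay": 0,"az": 0,"gripper": 0.3},{"dx": 0.1,"dy": 0,"dz": 0.02,"ax": 0,"ay": 0,"az": 0,"gripper": 0.3},{"dx": 0.1,"dy": 0,"dz": 0.03,"ax": 0,"ay": 0,"az": 0,"gripper": 0.3},{"dx": 0.08,"dy": 0,"dz": 0.06,"ax": 0,"ay": 0,"az": 0,"gripper": 0.3},{"dx": 0.036,"dy": 0,"dz": 0.08,"ax": 0,"ay": 0,"az": 0,"gripper": 0.3},{"dx": 0,"dy": 0,"dz": 0.03,"ax": 0,"ay": 0,"az": 0,"gripper": 0.3},{"dx": 0,"dy": 0,"dz": 0,"ax": 0,"ay": 0,"az": 0,"gripper": 0.3},{"dx": 0,"dy": 0,"dz": 0,"ax": 0,"ay": 0,"az": 0,"gripper": 0.3}]'

```text
clock: 6.55
eef_pos: [568.0, 7.6, 150.4]
tool_rot: [3.141, -0.001, 0.249]
force: [0.4, 0.5, -2.0]
width: 52.3
gripper_force: 63.4
```

>>> step_arm --plan '[{"dx": 0,"dy": 0,"dz": 0.03,"ax": 0,"ay": 0,"az": 0,"gripper": 0.3},{"dx": 0,"dy": 0,"dz": 0.03,"ax": 0,"ay": 0,"az": 0,"gripper": 0.3},{"dx": 0,"dy": 0,"dz": 0.025,"ax": 0,"ay": 0,"az": 0,"gripper": 0.3},{"dx": 0,"dy": 0,"dz": 0,"ax": 0,"ay": 0,"az": 0,"gripper": 0.3},{"dx": 0,"dy": 0,"dz": 0,"ax": 0,"ay": 0,"az": 0,"gripper": 0.3}]'

```text
clock: 7.18
eef_pos: [568.1, 8.2, 124.2]
tool_rot: [3.142, -0.0, 0.25]
force: [0.3, -0.6, -1.4]
width: 52.9
gripper_force: 63.4
```

>>> step_arm --plan '[{"dx": 0,"dy": 0,"dz": 0,"ax": 0,"ay": 0,"az": 0,"gripper": 0.8},{"dx": 0,"dy": 0,"dz": 0,"ax": 0,"ay": 0,"az": 0,"gripper": 1},{"dx": 0,"dy": 0,"dz": 0,"ax": 0,"ay": 0,"az": 0,"gripper": 1},{"dx": 0,"dy": 0,"dz": -0.05,"ax": 0,"ay": 0,"az": 0,"gripper": 1},{"dx": 0,"dy": 0,"dz": -0.1,"ax": 0,"ay": 0,"az": 0,"gripper": 1},{"dx": -0.08,"dy": 0,"dz": -0.1,"ax": 0,"ay": 0,"az": 0,"gripper": 1},{"dx": -0.12,"dy": 0,"dz": -0.07,"ax": 0,"ay": 0,"az": 0,"gripper": 1},{"dx": -0.12,"dy": 0,"dz": 0,"ax": 0,"ay": 0,"az": 0,"gripper": 1},{"dx": -0.05,"dy": 0,"dz": 0,"ax": 0,"ay": 0,"az": 0,"gripper": 1},{"dx": 0,"dy": 0,"dz": 0,"ax": 0,"ay": 0,"az": 0,"gripper": 1},{"dx": 0,"dy": 0,"dz": 0,"ax": 0,"ay": 0,"az": 0,"gripper": 1}]'

```text
clock: 8.55
eef_pos: [462.1, -18.8, 220.3]
tool_rot: [3.141, -0.002, 0.25]
force: [0.5, 0.8, -1.2]
width: 85.2
gripper_force: 0.0
```

```bash
python3 - <<'E'
from h import *
s,im=snap("w5"); print(s["clock"],s["eef_pos"],s["tool_rot"])
Q,q=top(im,np.array((567,7)),60,90,106); h=cv2.convexHull(q.astype(np.float32))[:,0]; c=circ(wplane(im,h,98))[0]; print("mouth",c)
Q,q=top(im,c,24,40,130); print("in bore z",np.percentile(Q[:,2],[5,25,50,75,95]),im["color"][q[:,1],q[:,0]].mean(0))
Q=Q[np.hypot(*(Q[:,:2]-c).T)<22]; A=np.c_[Q[:,:2]-c,np.ones(len(Q))]; print("plane",np.linalg.lstsq(A,Q[:,2],rcond=None)[0])
Q,q=top(im,np.array((496,193)),50,18,34); print("black",len(Q),np.median(Q[:,2]),hull_circ(Q)); h=cv2.convexHull(q.astype(np.float32))[:,0]; b=circ(wplane(im,h,26));print(b)
b=b[0]
print(go(s,*b,200,s["tool_rot"][2]))
cv2.imwrite("pics/c5.png",cv2.resize(im["color"][0:150,200:360,::-1],None,fx=3,fy=3))
E
```

```text
8.55 [462.07776443 -18.78869544 220.33848928] [ 3.14136144e+00 -1.84504360e-03  2.50290411e-01]
mouth [567.00591645   7.15515989]
in bore z [89.40451032 90.14149518 90.63522381 91.0903556  91.80122452] [247.58537404 249.20295203 249.00738007]
plane [-1.21065427e-03  7.64371009e-04  9.06200571e+01]
black 1779 26.758240576706783 (((497.1940002441406, 193.51766967773438), 28.44777488708496), (array([497.41178315, 193.33549753]), np.float64(27.864021092510626)))
(array([497.59436968, 191.92472768]), np.float64(28.58647793254688))
(array([ 0.2885, -0.6512,  0.0682]), 'az -0.0000')
```

View pics/c5.png

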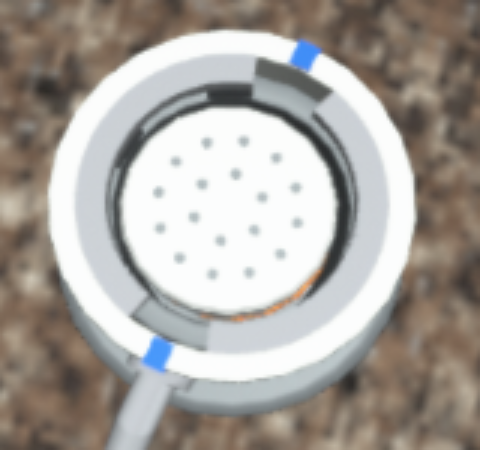

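The crop shows the white disc lying level inside the bore, about 8 mm below the rim (z≈90, platform sunk about 24 mm). Next the black disc.

>>> step_arm --plan '[{"dx": 0.04,"dy": -0.09,"dz": 0,"ax": 0,"ay": 0,"az": 0,"gripper": 1},{"dx": 0.06,"dy": -0.13,"dz": 0,"ax": 0,"ay": 0,"az": 0,"gripper": 1},{"dx": 0.06,"dy": -0.135,"dz": 0,"ax": 0,"ay": 0,"az": 0,"gripper": 1},{"dx": 0.06,"dy": -0.135,"dz": 0.02,"ax": 0,"ay": 0,"az": 0,"gripper": 1},{"dx": 0.05,"dy": -0.11,"dz": 0.08,"ax": 0,"ay": 0,"az": 0,"gripper": 1},{"dx": 0.018,"dy": -0.054,"dz": 0.1,"ax": 0,"ay": 0,"az": 0,"gripper": 1},{"dx": 0,"dy": 0,"dz": 0.1,"ax": 0,"ay": 0,"az": 0,"gripper": 1},{"dx": 0,"dy": 0,"dz": 0,"ax": 0,"ay": 0,"az": 0,"gripper": 1},{"dx": 0,"dy": 0,"dz": 0,"ax": 0,"ay": 0,"az": 0,"gripper": 1}]'

```text
clock: 9.72
eef_pos: [496.5, 192.4, 130.7]
tool_rot: [3.142, -0.001, 0.249]
force: [0.6, -0.2, 0.6]
width: 85.6
gripper_force: 0.0
```

```bash
python3 - <<'E'
from h import *
s,im=snap("w6"); print(s["clock"],s["eef_pos"],s["tool_rot"])
Q,q=top(im,np.array((497,192.5)),45,18,34); print("black",len(Q),np.median(Q[:,2]),hull_circ(Q)); h=cv2.convexHull(q.astype(np.float32))[:,0]; b=circ(wplane(im,h,26));print(b)
print(go(s,*b[0],34,s["tool_rot"][2]))
E
```

```text
9.725 [496.54769724 192.40401771 130.67979959] [ 3.14158656e+00 -1.04061732e-03  2.49404214e-01]
black 4450 26.72920995641296 (((497.725830078125, 194.56890869140625), 28.297094345092773), (array([497.89302883, 194.63604773]), np.float64(28.023915658975287)))
(array([498.52805872, 194.73557119]), np.float64(27.900779270953866))
(array([ 0.008 , -0.0059,  0.3223]), 'az -0.0000')
```

>>> step_arm --plan '[{"dx": 0.0064,"dy": -0.005,"dz": 0.08,"ax": 0,"ay": 0,"az": 0,"gripper": 1},{"dx": 0,"dy": 0,"dz": 0.12,"ax": 0,"ay": 0,"az": 0,"gripper": 1},{"dx": 0,"dy": 0,"dz": 0.08,"ax": 0,"ay": 0,"az": 0,"gripper": 1},{"dx": 0,"dy": 0,"dz": 0.037,"ax": 0,"ay": 0,"az": 0,"gripper": 1},{"dx": 0,"dy": 0,"dz": 0,"ax": 0,"ay": 0,"az": 0,"gripper": 1},{"dx": 0,"dy": 0,"dz": 0,"ax": 0,"ay": 0,"az": 0,"gripper": 0.5},{"dx": 0,"dy": 0,"dz": 0,"ax": 0,"ay": 0,"az": 0,"gripper": 0.3},{"dx": 0,"dy": 0,"dz": 0,"ax": 0,"ay": 0,"az": 0,"gripper": 0.3},{"dx": 0,"dy": 0,"dz": 0,"ax": 0,"ay": 0,"az": 0,"gripper": 0.3},{"dx": 0,"dy": 0,"dz": 0,"ax": 0,"ay": 0,"az": 0,"gripper": 0.3},{"dx": 0,"dy": 0,"dz": -0.06,"ax": 0,"ay": 0,"az": 0,"gripper": 0.3},{"dx": 0,"dy": 0,"dz": -0.12,"ax": 0,"ay": 0,"az": 0,"gripper": 0.3},{"dx": 0,"dy": 0,"dz": -0.16,"ax": 0,"ay": 0,"az": 0,"gripper": 0.3},{"dx": 0,"dy": 0,"dz": -0.12,"ax": 0,"ay": 0,"az": 0,"gripper": 0.3},{"dx": 0,"dy": 0,"dz": 0,"ax": 0,"ay": 0,"az": 0,"gripper": 0.3}]'

```text
clock: 11.65
eef_pos: [499.0, 194.9, 176.7]
tool_rot: [-3.14, -0.007, 0.25]
force: [0.2, 0.4, -2.7]
width: 52.3
gripper_force: 63.7
```

```bash
python3 - <<'E'
from h import *
s,im=snap("w7"); print(s["clock"],s["eef_pos"],s["tool_rot"],s["force"],s["width"])
P,uv=wcloud(im)
R=Rot.from_euler("xyz",s["tool_rot"]).as_matrix(); L=(P-s["eef_pos"])@R
k=(np.abs(L[:,0])<45)&(np.abs(L[:,1])<22)&(L[:,2]>-5)&(L[:,2]<40)
zt=np.median(L[k,2]);q=k&(np.abs(L[:,2]-zt)<3); print(k.sum(),zt,np.percentile(L[q],[.5,50,99.5],axis=0).round(1))
m=q&(np.abs(L[:,1])<6); print("x ext",L[m,0].min(),L[m,0].max())
h=cv2.convexHull(L[q][:,:2].astype(np.float32))[:,0]; h=h[np.abs(h[:,1])<21];print(circ(h))
print("to mouth",go(s,567,7.1,150,s["tool_rot"][2]))
E
```

```text
11.65 [498.95569679 194.89937009 176.70153935] [-3.14042405 -0.00699811  0.24967422] [ 0.18950239  0.35352075 -2.7321296 ] 52.310940181869874
10049 10.43758453021707 [[-25.2 -21.7   8.8]
 [  3.5  -0.1  10.4]
 [ 26.9  21.6  13. ]]
x ext -26.725396226331465 28.09506211565105
(array([0.49225176, 0.34892231]), np.float64(27.477814418894077))
to mouth (array([0.0645, 0.6627, 0.0887]), 'az -0.0000')
```

>>> step_arm --plan '[{"dx": 0.008,"dy": 0.08,"dz": 0,"ax": 0,"ay": 0,"az": 0,"gripper": 0.3},{"dx": 0.012,"dy": 0.12,"dz": 0,"ax": 0,"ay": 0,"az": 0,"gripper": 0.3},{"dx": 0.012,"dy": 0.13,"dz": 0,"ax": 0,"ay": 0,"az": 0,"gripper": 0.3},{"dx": 0.012,"dy": 0.13,"dz": 0,"ax": 0,"ay": 0,"az": 0,"gripper": 0.3},{"dx": 0.012,"dy": 0.12,"dz": 0.02,"ax": 0,"ay": 0,"az": 0,"gripper": 0.3},{"dx": 0.0077,"dy": 0.082,"dz": 0.0525,"ax": 0,"ay": 0,"az": 0,"gripper": 0.3},{"dx": 0,"dy": 0,"dz": 0,"ax": 0,"ay": 0,"az": 0,"gripper": 0.3},{"dx": 0,"dy": 0,"dz": 0,"ax": 0,"ay": 0,"az": 0,"gripper": 0.3}]'

```text
clock: 12.7
eef_pos: [563.8, 7.7, 150.5]
tool_rot: [-3.14, 0.002, 0.251]
force: [0.6, -0.3, -2.7]
width: 52.4
gripper_force: 63.7
```

>>> step_arm --plan '[{"dx": 0.0087,"dy": 0.004,"dz": 0,"ax": 0,"ay": 0,"az": 0,"gripper": 0.3},{"dx": 0,"dy": 0,"dz": 0,"ax": 0,"ay": 0,"az": 0,"gripper": 0.3},{"dx": 0,"dy": 0,"dz": 0.03,"ax": 0,"ay": 0,"az": 0,"gripper": 0.3},{"dx": 0,"dy": 0,"dz": 0.03,"ax": 0,"ay": 0,"az": 0,"gripper": 0.3},{"dx": 0,"dy": 0,"dz": 0.015,"ax": 0,"ay": 0,"az": 0,"gripper": 0.3},{"dx": 0,"dy": 0,"dz": 0,"ax": 0,"ay": 0,"az": 0,"gripper": 0.3},{"dx": 0,"dy": 0,"dz": 0,"ax": 0,"ay": 0,"az": 0,"gripper": 0.3}]'

```text
clock: 13.58
eef_pos: [567.7, 5.9, 128.9]
tool_rot: [3.142, -0.0, 0.25]
force: [0.4, 0.2, -1.6]
width: 52.7
gripper_force: 63.7
```

>>> step_arm --plan '[{"dx": -0.0025,"dy": -0.005,"dz": 0.005,"ax": 0,"ay": 0,"az": 0,"gripper": 0.3},{"dx": 0,"dy": 0,"dz": 0,"ax": 0,"ay": 0,"az": 0,"gripper": 0.3},{"dx": 0,"dy": 0,"dz": 0,"ax": 0,"ay": 0,"az": 0,"gripper": 0.8},{"dx": 0,"dy": 0,"dz": 0,"ax": 0,"ay": 0,"az": 0,"gripper": 1},{"dx": 0,"dy": 0,"dz": 0,"ax": 0,"ay": 0,"az": 0,"gripper": 1},{"dx": 0,"dy": 0,"dz": -0.05,"ax": 0,"ay": 0,"az": 0,"gripper": 1},{"dx": 0,"dy": 0,"dz": -0.1,"ax": 0,"ay": 0,"az": 0,"gripper": 1},{"dx": -0.08,"dy": 0,"dz": -0.1,"ax": 0,"ay": 0,"az": 0,"gripper": 1},{"dx": -0.12,"dy": 0,"dz": -0.07,"ax": 0,"ay": 0,"az": 0,"gripper": 1},{"dx": -0.12,"dy": 0,"dz": 0,"ax": 0,"ay": 0,"az": 0,"gripper": 1},{"dx": -0.04,"dy": 0,"dz": 0,"ax": 0,"ay": 0,"az": 0,"gripper": 1},{"dx": 0,"dy": 0,"dz": 0,"ax": 0,"ay": 0,"az": 0,"gripper": 1},{"dx": 0,"dy": 0,"dz": 0,"ax": 0,"ay": 0,"az": 0,"gripper": 1}]'

```text
clock: 15.2
eef_pos: [463.5, -19.1, 223.5]
tool_rot: [3.141, -0.002, 0.25]
force: [0.0, -0.5, -0.1]
width: 85.4
gripper_force: 0.0
```

```bash
python3 - <<'E'
from h import *
s,im=snap("w8"); print(s["clock"],s["eef_pos"],s["tool_rot"],s["qpos"].round(2))
Q,q=top(im,np.array((567,7)),60,90,106); h=cv2.convexHull(q.astype(np.float32))[:,0]; c=circ(wplane(im,h,98))[0]; print("mouth",c)
Q,q=top(im,c,22,30,130); print("in bore z",np.percentile(Q[:,2],[5,25,50,75,95]),im["color"][q[:,1],q[:,0]].mean(0))
A=np.c_[Q[:,:2]-c,np.ones(len(Q))]; print("plane",np.linalg.lstsq(A,Q[:,2],rcond=None)[0])
Q,q=top(im,np.array((473,-155)),55,29,40); print("cap flange",len(Q),np.median(Q[:,2]),hull_circ(Q))
Q,q=top(im,np.array((473,-155)),50,56,68); print("bar",len(Q),np.median(Q[:,2]),cv2.minAreaRect(Q[:,:2].astype(np.float32)))
E
```

```text
15.2 [463.46117106 -19.07312116 223.5049551 ] [ 3.14135071e+00 -1.82081142e-03  2.50297186e-01] [-0.04  0.41  0.03  2.05 -0.02  0.68 -1.32]
mouth [566.91387801   7.00374041]
in bore z [87.82388768 88.53066058 88.99507488 89.48050673 90.17777974] [ 97.30623194 101.0251754  103.01196863]
plane [9.89369101e-04 1.33523709e-03 8.90061783e+01]
cap flange 3415 34.675520944694995 (((473.78765869140625, -154.51422119140625), 43.0395622253418), (array([ 473.83665237, -154.22838309]), np.float64(42.36740862454176)))
bar 796 60.42788426320831 ((473.8629455566406, -153.92147827148438), (55.6598014831543, 16.903583526611328), 58.321861267089844)
```

The black disc lies level in the bore, top at z≈88. Now to the cap, turning the tool to about 227° so that the later clockwise turn stays within joint 7's range.

>>> step_arm --plan '[{"dx": -0.012,"dy": 0.065,"dz": 0,"ax": 0,"ay": 0,"az": 0,"gripper": 1},{"dx": -0.018,"dy": 0.1,"dz": 0,"ax": 0,"ay": 0,"az": 0,"gripper": 1},{"dx": -0.018,"dy": 0.1,"dz": 0,"ax": 0,"ay": 0,"az": 0,"gripper": 1},{"dx": -0.018,"dy": 0.1,"dz": 0,"ax": 0,"ay": 0,"az": 0,"gripper": 1},{"dx": -0.012,"dy": 0.08,"dz": 0,"ax": 0,"ay": 0,"az": 0,"gripper": 1},{"dx": 0,"dy": 0,"dz": 0,"ax": 0,"ay": 0,"az": -0.118,"gripper": 1},{"dx": 0,"dy": 0,"dz": 0,"ax": 0,"ay": 0,"az": -0.118,"gripper": 1},{"dx": 0,"dy": 0,"dz": 0,"ax": 0,"ay": 0,"az": -0.118,"gripper": 1},{"dx": 0,"dy": 0,"dz": 0,"ax": 0,"ay": 0,"az": -0.118,"gripper": 1},{"dx": 0,"dy": 0,"dz": 0,"ax": 0,"ay": 0,"az": -0.118,"gripper": 1},{"dx": 0,"dy": 0,"dz": 0,"ax": 0,"ay": 0,"az": -0.118,"gripper": 1},{"dx": 0,"dy": 0,"dz": 0,"ax": 0,"ay": 0,"az": -0.118,"gripper": 1},{"dx": 0,"dy": 0,"dz": 0,"ax": 0,"ay": 0,"az": -0.118,"gripper": 1},{"dx": 0,"dy": 0,"dz": 0,"ax": 0,"ay": 0,"az": -0.118,"gripper": 1},{"dx": 0,"dy": 0,"dz": 0,"ax": 0,"ay": 0,"az": -0.118,"gripper": 1}]'

```text
clock: 17.12
eef_pos: [473.1, -154.6, 223.0]
tool_rot: [3.141, -0.0, 2.109]
force: [0.3, -0.9, 0.4]
width: 85.3
gripper_force: 0.0
```

>>> step_arm --plan '[{"dx": 0,"dy": 0,"dz": 0,"ax": 0,"ay": 0,"az": -0.118,"gripper": 1},{"dx": 0,"dy": 0,"dz": 0,"ax": 0,"ay": 0,"az": -0.118,"gripper": 1},{"dx": 0,"dy": 0,"dz": 0.02,"ax": 0,"ay": 0,"az": -0.118,"gripper": 1},{"dx": 0,"dy": 0,"dz": 0.03,"ax": 0,"ay": 0,"az": -0.118,"gripper": 1},{"dx": 0,"dy": 0,"dz": 0.03,"ax": 0,"ay": 0,"az": -0.118,"gripper": 1},{"dx": 0,"dy": 0,"dz": 0.03,"ax": 0,"ay": 0,"az": -0.118,"gripper": 1},{"dx": 0,"dy": 0,"dz": 0.03,"ax": 0,"ay": 0,"az": -0.118,"gripper": 1},{"dx": 0,"dy": 0,"dz": 0.03,"ax": 0,"ay": 0,"az": -0.118,"gripper": 1},{"dx": 0,"dy": 0,"dz": 0.02,"ax": 0,"ay": 0,"az": -0.118,"gripper": 1},{"dx": 0,"dy": 0,"dz": 0.01,"ax": 0,"ay": 0,"az": -0.118,"gripper": 1},{"dx": 0,"dy": 0,"dz": 0,"ax": 0,"ay": 0,"az": 0,"gripper": 1},{"dx": 0,"dy": 0,"dz": 0,"ax": 0,"ay": 0,"az": 0,"gripper": 1}]'

```text
clock: 18.62
eef_pos: [472.6, -154.6, 163.2]
tool_rot: [3.141, 0.001, -2.33]
force: [-0.7, 0.4, 0.3]
width: 85.4
gripper_force: 0.0
```

```bash
python3 - <<'E'
from h import *
s,im=snap("w9"); print(s["clock"],s["eef_pos"],s["tool_rot"],s["qpos"].round(2))
Q,q=top(im,np.array((473,-155)),55,29,40); print("cap flange",len(Q),np.median(Q[:,2]),hull_circ(Q))
Q,q=top(im,np.array((473,-155)),50,56,68); r=cv2.minAreaRect(Q[:,:2].astype(np.float32)); print("bar",len(Q),np.median(Q[:,2]),r)
print(go(s,*r[0],60,s["tool_rot"][2]))
E
```

```text
18.625 [ 472.62932697 -154.61220908  163.19839171] [ 3.14135710e+00  5.88039789e-04 -2.32987459e+00] [ 0.85  0.71 -0.92  2.01  0.79  0.82  1.85]
cap flange 6483 34.695460036833595 (((473.38427734375, -154.5499267578125), 42.92237091064453), (array([ 473.35696224, -154.23096513]), np.float64(42.46668492504015)))
bar 1607 60.58769390568122 ((473.5097961425781, -154.48074340820312), (56.71797561645508, 16.1044864654541), 57.716033935546875)
(array([-0.0021, -0.0019,  0.344 ]), 'az -0.0000')
```

>>> step_arm --plan '[{"dx": -0.0021,"dy": -0.0019,"dz": 0.05,"ax": 0,"ay": 0,"az": -0.062,"gripper": 1},{"dx": 0,"dy": 0,"dz": 0.1,"ax": 0,"ay": 0,"az": -0.062,"gripper": 1},{"dx": 0,"dy": 0,"dz": 0.1,"ax": 0,"ay": 0,"az": 0,"gripper": 0.8},{"dx": 0,"dy": 0,"dz": 0.06,"ax": 0,"ay": 0,"az": 0,"gripper": 0.7},{"dx": 0,"dy": 0,"dz": 0.027,"ax": 0,"ay": 0,"az": 0,"gripper": 0.6},{"dx": 0,"dy": 0,"dz": 0,"ax": 0,"ay": 0,"az": 0,"gripper": 0.5},{"dx": 0,"dy": 0,"dz": 0,"ax": 0,"ay": 0,"az": 0,"gripper": 0.5}]'

```text
clock: 19.55
eef_pos: [473.6, -154.6, 63.0]
tool_rot: [-3.14, 0.0, -2.132]
force: [-0.3, 0.6, 0.8]
width: 42.8
gripper_force: 0.0
```

>>> step_arm --plan '[{"dx": 0,"dy": 0,"dz": 0,"ax": 0,"ay": 0,"az": 0,"gripper": 0.25},{"dx": 0,"dy": 0,"dz": 0,"ax": 0,"ay": 0,"az": 0,"gripper": 0},{"dx": 0,"dy": 0,"dz": 0,"ax": 0,"ay": 0,"az": 0,"gripper": 0},{"dx": 0,"dy": 0,"dz": 0,"ax": 0,"ay": 0,"az": 0,"gripper": 0},{"dx": 0,"dy": 0,"dz": 0,"ax": 0,"ay": 0,"az": 0,"gripper": 0},{"dx": 0,"dy": 0,"dz": -0.06,"ax": 0,"ay": 0,"az": 0,"gripper": 0},{"dx": 0,"dy": 0,"dz": -0.12,"ax": 0,"ay": 0,"az": 0,"gripper": 0},{"dx": 0,"dy": 0,"dz": -0.15,"ax": 0,"ay": 0,"az": 0,"gripper": 0},{"dx": 0,"dy": 0,"dz": -0.1,"ax": 0,"ay": 0,"az": 0,"gripper": 0},{"dx": 0,"dy": 0,"dz": 0,"ax": 0,"ay": 0,"az": 0,"gripper": 0},{"dx": 0,"dy": 0,"dz": 0,"ax": 0,"ay": 0,"az": 0,"gripper": 0}]'

```text
clock: 20.92
eef_pos: [472.3, -154.9, 190.6]
tool_rot: [3.141, -0.001, -2.132]
force: [0.9, 0.4, -0.6]
width: 14.3
gripper_force: 58.7
```

```bash
python3 - <<'E'
from h import *
s,im=snap("w10"); print(s["clock"],s["eef_pos"],s["tool_rot"],s["force"],s["width"],s["qpos"].round(2))
P,uv=wcloud(im)
R=Rot.from_euler("xyz",s["tool_rot"]).as_matrix(); L=(P-s["eef_pos"])@R
H=hsv(im)[uv[:,1],uv[:,0]]; blue=(H[:,0]>100)&(H[:,0]<130)&(H[:,1]>120)&(H[:,2]>40)
k=blue&(np.abs(L[:,0])<60)&(np.abs(L[:,1])<60)&(L[:,2]>-15)&(L[:,2]<50)
print(k.sum()); f=k&(L[:,2]>20); 
zt=np.median(L[f,2]); f&=np.abs(L[:,2]-zt)<4; print("flange z",zt,hull_circ(L[f]),L[f].min(0),L[f].max(0))
b=k&(L[:,2]<8); print("bar",b.sum(),np.median(L[b,2]),cv2.minAreaRect(L[b][:,:2].astype(np.float32)))
A=np.c_[L[f][:,:2],np.ones(f.sum())]; print("tilt",np.linalg.lstsq(A,L[f][:,2],rcond=None)[0])
E
```

```text
20.925 [ 472.30628171 -154.86838412  190.56600684] [ 3.14073032e+00 -9.17890395e-04 -2.13184642e+00] [ 0.89440877  0.35355816 -0.61623803] 14.291466442617734 [ 0.9   0.69 -1.    1.99  0.76  0.9   2.07]
14507
flange z 28.252527004989076 (((-0.07748771458864212, 0.13342830538749695), 42.600337982177734), (array([-0.00984802,  0.03164317]), np.float64(42.35219638183338))) [-41.49774673 -42.41807394  24.27877235] [42.41604488 42.52700714 31.65936072]
bar 4163 2.348016444717711 ((1.3019161224365234, -2.4028892517089844), (55.390567779541016, 38.86266326904297), 22.572599411010742)
tilt [ 6.12911742e-03 -9.65397213e-04  2.82242626e+01]
```

View pics/w10.png

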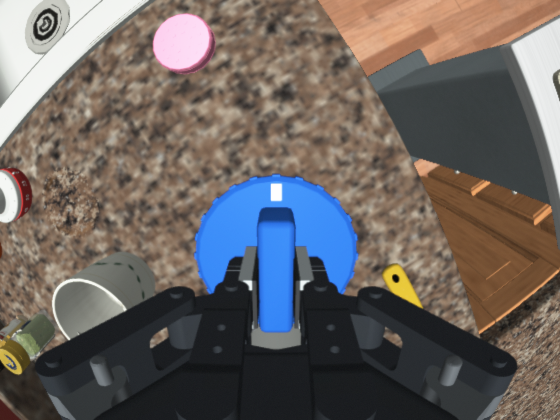

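The cap is held squarely: the bar runs straight along tool x at (277,270), and the flange is centred on the tool axis. Carrying it to the mouth and turning to the slots.

>>> step_arm --plan '[{"dx": -0.07,"dy": 0.002,"dz": 0,"ax": 0,"ay": 0,"az": 0,"gripper": 0},{"dx": -0.12,"dy": 0.004,"dz": 0,"ax": 0,"ay": 0,"az": 0,"gripper": 0},{"dx": -0.13,"dy": 0.004,"dz": 0,"ax": 0,"ay": 0,"az": 0,"gripper": 0},{"dx": -0.13,"dy": 0.004,"dz": 0,"ax": 0,"ay": 0,"az": 0,"gripper": 0},{"dx": -0.11,"dy": 0.004,"dz": 0,"ax": 0,"ay": 0,"az": 0,"gripper": 0},{"dx": -0.065,"dy": 0.002,"dz": 0,"ax": 0,"ay": 0,"az": 0,"gripper": 0},{"dx": 0,"dy": 0,"dz": 0,"ax": 0,"ay": 0,"az": 0.095,"gripper": 0},{"dx": 0,"dy": 0,"dz": 0,"ax": 0,"ay": 0,"az": 0.111,"gripper": 0},{"dx": 0,"dy": 0,"dz": 0,"ax": 0,"ay": 0,"az": 0.111,"gripper": 0},{"dx": 0,"dy": 0,"dz": 0,"ax": 0,"ay": 0,"az": 0.111,"gripper": 0},{"dx": 0,"dy": 0,"dz": 0,"ax": 0,"ay": 0,"az": 0.111,"gripper": 0},{"dx": 0,"dy": 0,"dz": 0,"ax": 0,"ay": 0,"az": 0.111,"gripper": 0},{"dx": 0,"dy": 0,"dz": 0,"ax": 0,"ay": 0,"az": 0.111,"gripper": 0},{"dx": 0,"dy": 0,"dz": 0,"ax": 0,"ay": 0,"az": 0,"gripper": 0},{"dx": 0,"dy": 0,"dz": 0,"ax": 0,"ay": 0,"az": 0,"gripper": 0}]'

```text
clock: 22.85
eef_pos: [567.2, 7.5, 190.5]
tool_rot: [-3.141, -0.001, 2.96]
force: [0.6, 0.7, -0.7]
width: 14.3
gripper_force: 58.7
```

```bash
python3 - <<'E'
from h import *
from cell import ctrl
s=ctrl.read_state(); print(s["clock"],s["eef_pos"],s["tool_rot"],s["qpos"].round(2),s["force"])
print(go(s,567,7.0,165,np.radians(169.3)))
E
```

```text
22.85 [567.22471047   7.54216215 190.48208252] [-3.14127877e+00 -1.32963274e-03  2.95954135e+00] [ 0.34  0.66 -0.64  1.8   0.51  0.85  0.84] [ 0.61612817  0.68711742 -0.65739342]
(array([ 0.0003, -0.0019,  0.0849]), 'az 0.0030')
```

>>> step_arm --plan '[{"dx": 0.0003,"dy": -0.0019,"dz": 0.04,"ax": 0,"ay": 0,"az": 0.003,"gripper": 0},{"dx": 0,"dy": 0,"dz": 0.04,"ax": 0,"ay": 0,"az": 0,"gripper": 0},{"dx": 0,"dy": 0,"dz": 0.03,"ax": 0,"ay": 0,"az": 0,"gripper": 0},{"dx": 0,"dy": 0,"dz": 0.02,"ax": 0,"ay": 0,"az": 0,"gripper": 0},{"dx": 0,"dy": 0,"dz": 0,"ax": 0,"ay": 0,"az": 0,"gripper": 0},{"dx": 0,"dy": 0,"dz": 0,"ax": 0,"ay": 0,"az": 0,"gripper": 0}]'

```text
clock: 23.6
eef_pos: [567.7, 7.0, 152.5]
tool_rot: [3.141, 0.001, 2.952]
force: [0.3, 0.4, -0.1]
width: 14.5
gripper_force: 58.8
```

>>> step_arm --plan '[{"dx": 0.0016,"dy": 0,"dz": 0.015,"ax": 0,"ay": 0,"az": 0,"gripper": 0},{"dx": 0,"dy": 0,"dz": 0.015,"ax": 0,"ay": 0,"az": 0,"gripper": 0},{"dx": 0,"dy": 0,"dz": 0.015,"ax": 0,"ay": 0,"az": 0,"gripper": 0},{"dx": 0,"dy": 0,"dz": 0.015,"ax": 0,"ay": 0,"az": 0,"gripper": 0},{"dx": 0,"dy": 0,"dz": 0.009,"ax": 0,"ay": 0,"az": 0,"gripper": 0},{"dx": 0,"dy": 0,"dz": 0,"ax": 0,"ay": 0,"az": 0,"gripper": 0},{"dx": 0,"dy": 0,"dz": 0,"ax": 0,"ay": 0,"az": 0,"gripper": 0}]'

```text
clock: 24.48
eef_pos: [567.1, 7.0, 133.0]
tool_rot: [-3.141, 0.001, 2.951]
force: [-2.8, 0.1, 12.8]
width: 14.6
gripper_force: 60.6
```

The cap is down on the rim (cap z≈70.7). Turning clockwise.

>>> step_arm --plan '[{"dx": 0,"dy": 0,"dz": 0,"ax": 0,"ay": 0,"az": 0.06,"gripper": 0},{"dx": 0,"dy": 0,"dz": 0,"ax": 0,"ay": 0,"az": 0.08,"gripper": 0},{"dx": 0,"dy": 0,"dz": 0,"ax": 0,"ay": 0,"az": 0.08,"gripper": 0},{"dx": 0,"dy": 0,"dz": 0,"ax": 0,"ay": 0,"az": 0.08,"gripper": 0},{"dx": 0,"dy": 0,"dz": 0,"ax": 0,"ay": 0,"az": 0.08,"gripper": 0},{"dx": 0,"dy": 0,"dz": 0,"ax": 0,"ay": 0,"az": 0.08,"gripper": 0},{"dx": 0,"dy": 0,"dz": 0,"ax": 0,"ay": 0,"az": 0.08,"gripper": 0},{"dx": 0,"dy": 0,"dz": 0,"ax": 0,"ay": 0,"az": 0.08,"gripper": 0},{"dx": 0,"dy": 0,"dz": 0,"ax": 0,"ay": 0,"az": 0.06,"gripper": 0},{"dx": 0,"dy": 0,"dz": 0,"ax": 0,"ay": 0,"az": 0,"gripper": 0},{"dx": 0,"dy": 0,"dz": 0,"ax": 0,"ay": 0,"az": 0,"gripper": 0}]'

```text
clock: 25.85
eef_pos: [568.4, 7.2, 133.0]
tool_rot: [3.139, 0.001, 1.883]
force: [0.8, 0.7, 9.9]
width: 14.9
gripper_force: 60.2
```

```bash
python3 - <<'E'
from cell import ctrl
import numpy as np
s=ctrl.read_state();print(s["clock"],s["eef_pos"],np.degrees(s["tool_rot"]),s["force"],s["torque"],s["qpos"].round(2),s["width"])
E
```

```text
25.85 [568.35006156   7.16817569 132.99932104] [1.79823839e+02 5.97397603e-02 1.07881575e+02] [0.82133907 0.66340229 9.94813186] [-0.06932865  0.22634039 -0.13216083] [ 0.12  0.69 -0.29  1.85  0.31  0.64 -0.04] 14.918260709310092
```

>>> step_arm --plan '[{"dx": 0,"dy": 0,"dz": 0,"ax": 0,"ay": 0,"az": 0.06,"gripper": 0},{"dx": 0,"dy": 0,"dz": 0,"ax": 0,"ay": 0,"az": 0.06,"gripper": 0},{"dx": 0,"dy": 0,"dz": 0,"ax": 0,"ay": 0,"az": 0.04,"gripper": 0},{"dx": 0,"dy": 0,"dz": 0,"ax": 0,"ay": 0,"az": 0,"gripper": 0},{"dx": 0,"dy": 0,"dz": 0,"ax": 0,"ay": 0,"az": 0,"gripper": 0}]'

```text
clock: 26.48
eef_pos: [567.7, 7.2, 133.0]
tool_rot: [3.14, 0.0, 1.632]
force: [-1.6, -0.5, 12.1]
width: 14.5
gripper_force: 60.3
```

```bash
python3 - <<'E'
from cell import ctrl
import numpy as np
s=ctrl.read_state();print(s["clock"],s["eef_pos"],np.degrees(s["tool_rot"]),s["force"],s["torque"],s["width"])
E
```

```text
26.475 [567.70354087   7.22088246 132.9838859 ] [1.79885229e+02 1.61315111e-02 9.35232382e+01] [-1.62293304 -0.5455991  12.12572817] [0.01975281 0.47449251 0.04181424] 14.54847744067279
```

>>> step_arm --plan '[{"dx": 0,"dy": 0,"dz": -0.005,"ax": 0,"ay": 0,"az": 0,"gripper": 0},{"dx": 0,"dy": 0,"dz": 0,"ax": 0,"ay": 0,"az": 0,"gripper": 0.4},{"dx": 0,"dy": 0,"dz": 0,"ax": 0,"ay": 0,"az": 0,"gripper": 0.6},{"dx": 0,"dy": 0,"dz": 0,"ax": 0,"ay": 0,"az": 0,"gripper": 0.6},{"dx": 0,"dy": 0,"dz": -0.06,"ax": 0,"ay": 0,"az": 0,"gripper": 0.6},{"dx": 0,"dy": 0,"dz": -0.12,"ax": 0,"ay": 0,"az": 0,"gripper": 0.6},{"dx": -0.06,"dy": 0,"dz": -0.12,"ax": 0,"ay": 0,"az": 0,"gripper": 0.8},{"dx": -0.12,"dy": 0,"dz": -0.05,"ax": 0,"ay": 0,"az": 0,"gripper": 1},{"dx": -0.12,"dy": 0,"dz": 0,"ax": 0,"ay": 0,"az": 0,"gripper": 1},{"dx": -0.06,"dy": 0,"dz": 0,"ax": 0,"ay": 0,"az": 0,"gripper": 1},{"dx": 0,"dy": 0,"dz": 0,"ax": 0,"ay": 0,"az": 0,"gripper": 1},{"dx": 0,"dy": 0,"dz": 0,"ax": 0,"ay": 0,"az": 0,"gripper": 1}]'

```text
clock: 27.98
eef_pos: [573.5, -98.7, 237.7]
tool_rot: [-3.141, -0.002, 1.634]
force: [-0.7, 0.1, -0.3]
width: 85.3
gripper_force: 0.0
```

```bash
python3 - <<'E'
from h import *
s,im=snap("w11"); print(s["clock"],s["eef_pos"],s["tool_rot"])
c=np.array((567,7))
Q,q=top(im,c,50,99,115); f=Q[:,2]; print("flange top z (expect 104)",np.median(f),hull_circ(Q))
Q,q=top(im,c,45,124,140); print("bar z (expect 130)",len(Q),np.median(Q[:,2]),cv2.minAreaRect(Q[:,:2].astype(np.float32)))
cv2.imwrite("pics/c11.png",im["color"][0:300,:,::-1])
E
```

```text
27.975 [573.50047851 -98.69357089 237.70949805] [-3.14109453e+00 -1.65330949e-03  1.63425499e+00]
flange top z (expect 104) 106.7634227903551 (((566.8941650390625, 6.781767845153809), 45.62781524658203), (array([567.01875229,   7.05834995]), np.float64(44.99481470147609)))
bar z (expect 130) 1747 132.6216900812543 ((567.3294067382812, 6.115581512451172), (15.998796463012695, 55.19162368774414), 3.8472020626068115)
```

View pics/c11.png

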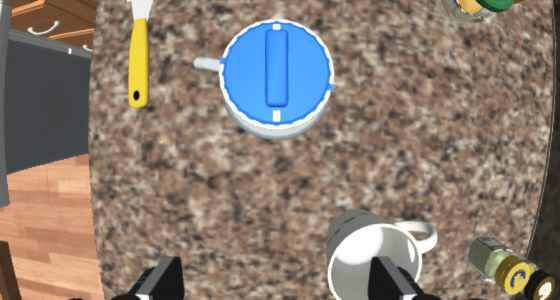

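The cap sits level at (276,72), with its bar at 93.8°. That is 75° from the slots, and it has lifted only about 2 mm, so it is locked. Handing in.

```bash
python3 -c "
from cell import ctrl
print(ctrl.finish_job())"
```

```text
the job is handed in; nothing more can be done
None
```

I reloaded the filter (white disc, then black on top), locked the cap about 75° clockwise, and handed the job in at about 28 s. The last wrist view showed the cap level and up about 2 mm; no verdict came back.

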